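# Pull the fuse carrier from the power board

## Robot

A 7-joint arm with a two-finger parallel gripper is mounted at the origin on the work surface. World frame = base frame: x ahead of the robot, y to its left, z up, the work surface at z = 0. Lengths are in m, angles in rad, forces in N, time in s.
With the tool pointing down it reaches from about 0.4 to 0.85 m from the base axis. Payload 4.4 kg.
Tool frame: the origin (TCP) lies midway between the tips of the shut fingers; the grasp point (between the pads) lies robot.grip_depth behind it (robot.grip_depth is the distance from the TCP to the grasp point, in m); z points along the fingers, y is the line along which they close (so a half turn about z gives the same grasp; the last joint's range is limited). The gripper opens to 94 mm and grips with 3 to 60 N. Pads are 16 mm wide; open, the fingers measure 119 mm over their backs; the gripper's body (75 mm by 177 mm) begins 78 mm behind the grasp point.
Start: joints at [1.276, 0.628, 0.038, 1.517, -0.027, 0.996, -0.02], TCP at [0.147, -0.633, 0.205] pointing down, gripper open.
Joint ranges: [-3.06, 3.06], [-0.37, 2.12], [-1.25, 1.32], [0.18, 2.47], [-1.1, 4.24], [0.23, 1.98], [-2.94, 2.94]. Speed limits (rad/s): [2.57, 2.57, 3.14, 3.14, 3.14, 3.14, 3.14].

## Interface

Orientations are given as a unit quaternion [w, x, y, z].
In Python, from workcell import robot gives the robot as it stands. The module is installed in compiled form; this text tells all that it offers. Calls block until the motion is done:
- robot.move_pose(position, orientation): joint-space move of the TCP to a pose.
- robot.servo_line(position, feed=0.15, ori=None): straight line of the TCP; ori=None keeps the orientation; feed is the mean speed in m/s.
- robot.move_j(angles): joint-space move.
- robot.set_gripper(opening): opening from 0.0 (shut) to 1.0 (fully open); the grip force is fixed at half the most; returns when the fingers have stopped.
- robot.hold(seconds).
- robot.ik(position, orientation): joint angles nearest the present ones, or None.
- robot.state(): the state.
- robot.capture(name): name is "side" or "top"; returns the picture (420x560x3 uint8, red, green, blue); there is no depth.
- robot.camera_model(name): a dict with "K" (3x3 intrinsics, pixels), "R" (3x3) and "t" (3): a world point X has camera coordinates R X + t. Camera axes: x right, y down, z forward; pixel columns grow to the right and rows downward; lengths in m; the calibration is good to about 2 mm. A picture is of the moment at which its call begins. camera_model takes no time and is no camera call.
A pose or a line that the arm cannot do raises robot.IKError and nothing moves.
- robot.job_done(): hands the job in; it is judged then, once.
The state is a dict: "time": time; "joint_pos": joint angles; "qvel": joint speeds; "tau": joint torques, N m; "tool_pos": TCP position; "tcp_rot": TCP orientation; "wrist_force": force on the tool from outside, world axes, zero at the start; "moment": the same for the moment, N m; "gripper_width": opening from 0.0 (shut) to 1.0 (fully open); "gripper_force": force on a finger pad.
Only numpy, scipy, OpenCV 4.12 (cv2) and the standard library are available. Lean on these libraries where they do the work, as an engineer would, in place of code of your own. Each camera call takes 0.05 s, during which the arm holds its last target. There are 200 camera calls.

## Task

Take the loose dust cover off the fuse carrier on the power board and set it down gently, upright and let go, on the green bench top beside the board. Then pinch the carrier's two side catches together so that it unlatches, lift it upright out of its socket to about 10 cm above where it sat, and finish there still holding it, catches pinched and keeping still. Leave the other things on the bench where they are.

Things in the scene. Friction and masses are not known exactly. Their poses are not given: they have to be found in the camera images.
- board: green circuit board fixed to the bench, 160 (x) x 120 (y) mm, top face 14 mm above the bench. Origin: centre of its underside on the bench, z up. Carries the black socket at x = -25 mm; at the +x end a finned heat sink and two capacitors, none higher than 36 mm above the bench.
- socket (a point): centre of the black socket's floor, 18 mm above the bench; the seated carrier's origin lies here; axes as the board. Socket: 51 (x) x 83 (y) mm, rim 46 mm above the bench; its +y and -y rims have inner lips that hold the catches' barbs down.
- carrier: ivory fuse carrier, upright block 40 (x) x 32 (y) x 76 mm tall (top 94 mm above the bench when seated), about 0.2 kg, seated in the socket, axes as the board. Origin: centre of its underside. Grey spring catches on its +y and -y sides, 59 mm over their outer faces when free, 45 mm pressed home. With both pressed it lifts straight up; its lower 28 mm runs in the socket with 1.5 mm play.
- catch_a (a joint): inward travel of the catch on the carrier's +y side: 0 free, 0.007 m pressed fully home on its stop; spring 3 N free, 6.5 N pressed home. A barb at its foot holds the carrier down until it is pressed in about 4 mm or more.
- catch_b (a joint): the same for the catch on the carrier's -y side.
- catch_a_face (a point): middle of the grip area on the outer face of the +y catch: a ribbed upright plate 26 mm wide (x), 6 mm thick, reaching from the socket's rim to 69 mm above the carrier's origin. This point is 52 mm above the carrier's origin (70 mm above the bench when seated), 29.5 mm from its centre line when free.
- catch_b_face (a point): the same on the -y catch.
- cover: loose grey dust cover, a cap open underneath: 51 (x) x 71 (y) mm, 34 mm tall, skirt 30 mm deep of 3 mm wall, plus the grip block on top (60 mm over all), about 0.07 kg. Origin: centre of its lower edge, z up. It starts resting on the carrier's top, origin 64 mm above the bench, axes nearly the carrier's, its skirt around the upper part of both catches.
- cover_grip (a point): centre of the cover's grip block: 34 (x) x 20 (y) x 26 mm tall, centre 47 mm above the cover's origin.
- spare_board: bystander: loose green circuit board lying flat, 120 (x) x 90 (y) mm, parts up to 14 mm high. Origin: centre of its underside.
- flux_bottle: bystander: light blue jar with white cap, 48 mm diameter, 75 mm tall, standing. Origin: centre of its underside.
- adapter: bystander: black power adapter, 105 (x) x 48 (y) x 30 mm, lying. Origin: centre of its underside.
- screwdriver: bystander: screwdriver 170 mm long lying along its x axis. Origin near its middle.
Mind the look-alikes: they are no part of the job. What is shaped like the cover but yellow is not meant.

How it is judged:
On the way, in this order (a step that is already met when the one before it is completed fails the run):
1. the dust cover stands upright on the bench top, off the board, let go and at rest (height (world z) of cover below 0.008 m and angle between cover's own z axis and vertical below 0.12 rad and contact force between the fingers and cover below 0.05 N and linear speed of cover below 0.03 m/s), for 0.2 s.
2. both side catches are pinched in with the carrier still seated (value of joint each of catch_a, catch_b above 0.003 m and z of carrier in the frame of socket below 0.008 m), for 0.1 s.
At the end, for the whole second after the job is handed in: Fingers hold the carrier (over 3 N) more than 80 mm above its seat, upright within 0.3 rad, still, both catches pressed over 3 mm, not touching board or cover; the dust cover stands at rest on the bench top, upright within 0.12 rad, lower edge below 8 mm (z of carrier in the frame of socket above 0.08 m and angle between carrier's own z axis and vertical below 0.3 rad and linear speed of each of carrier, cover below 0.03 m/s and value of joint each of catch_a, catch_b above 0.003 m and contact force between the fingers and carrier above 3 N and contact force between carrier and board below 0.05 N and contact force between carrier and cover below 0.05 N and height (world z) of cover below 0.008 m and angle between cover's own z axis and vertical below 0.12 rad); the arm keeps its last pose, push and grip.
It fails at once if the dust cover is dropped or thrown (over 0.6 m/s with no finger on it) (linear speed of cover above 0.6 m/s and contact force between the fingers and cover below 0.05 N).
It fails at once if a bystander is moved by more than 30 mm (distance of any of spare_board, flux_bottle, adapter, screwdriver from where it was at the start of the episode above 0.03 m).
It also fails if it takes over 53 s, if anything falls off the work surface, if the arm or the gripper's body presses on something with over 40 N, if the wrist force passes 120 N, or if a joint passes its speed limit or range.

## Working session

There is one attempt and no reset: what is moved stays moved. The work goes in short steps, each a Python script; the robot and the scene stay as the last script left them, time stands still between calls to the robot, and variables do not carry over. Pictures are saved under pics/ and viewed, at most 10 in all, crops included, and the job is handed in when it is done.

```bash
mkdir -p pics; python3 - <<'E'
from workcell import robot
import cv2
for n in("top","side"):
    cv2.imwrite(f"pics/{n}0.png",cv2.resize(robot.capture(n)[:,:,::-1],(800,600),interpolation=cv2.INTER_CUBIC))
    print(robot.camera_model(n))
s=robot.state();print(s,robot.grip_depth)
E
```

```text
{'K': array([[474.104218  ,   0.        , 275.62756298],
       [  0.        , 474.104218  , 215.40987795],
       [  0.        ,   0.        ,   1.        ]]), 'R': array([[ 0.04875971, -0.99880931,  0.00156705],
       [-0.97750221, -0.04804177, -0.20538115],
       [ 0.20521189,  0.00848253, -0.97868081]]), 't': array([-0.02416619,  0.58648718,  1.40516236])}
{'K': array([[491.50034403,   0.        , 278.7548821 ],
       [  0.        , 491.50034403, 208.63575518],
       [  0.        ,   0.        ,   1.        ]]), 'R': array([[-0.72215124, -0.69167323, -0.0092586 ],
       [-0.379277  ,  0.40711189, -0.83090846],
       [ 0.57848642, -0.59653   , -0.55633211]]), 't': array([0.42449589, 0.29547334, 0.88371886])}
{'time': 0.1, 'joint_pos': array([ 1.27617052,  0.62922073,  0.03845406,  1.51824689, -0.02699051,
        0.99630006, -0.01998071]), 'qvel': array([-1.02816219e-03, -3.08502194e-03, -7.57833306e-05, -8.27705863e-04,
        1.38232593e-03,  8.25843553e-06, -1.08518788e-03]), 'tau': array([ 2.02256044e-03, -5.50793660e+01,  1.14713732e+00, -1.87118393e+01,
       -5.22101764e-02,  1.92073529e-02,  3.46028196e-05]), 'tool_pos': array([ 0.14733063, -0.63247915,  0.20467433]), 'tcp_rot': array([-8.21299082e-04,  9.93460646e-01,  1.14172060e-01, -1.08363908e-04]), 'wrist_force': array([-0.40794121, -0.57345629,  0.49963421]), 'moment': array([-0.00302583, -0.00708743, -0.07363744]), 'gripper_force': 0.0, 'gripper_width': 1.0009627689197755} 0.0188
```

View pics/top0.png

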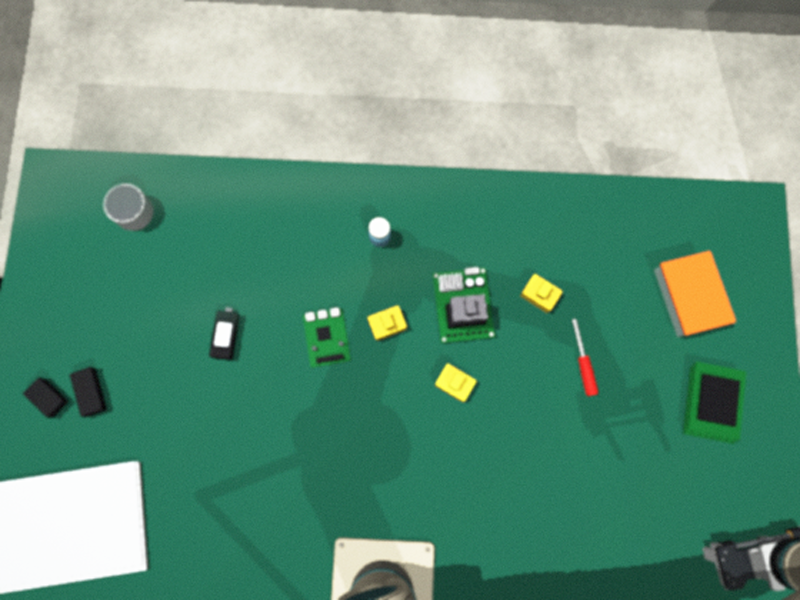

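View pics/side0.png

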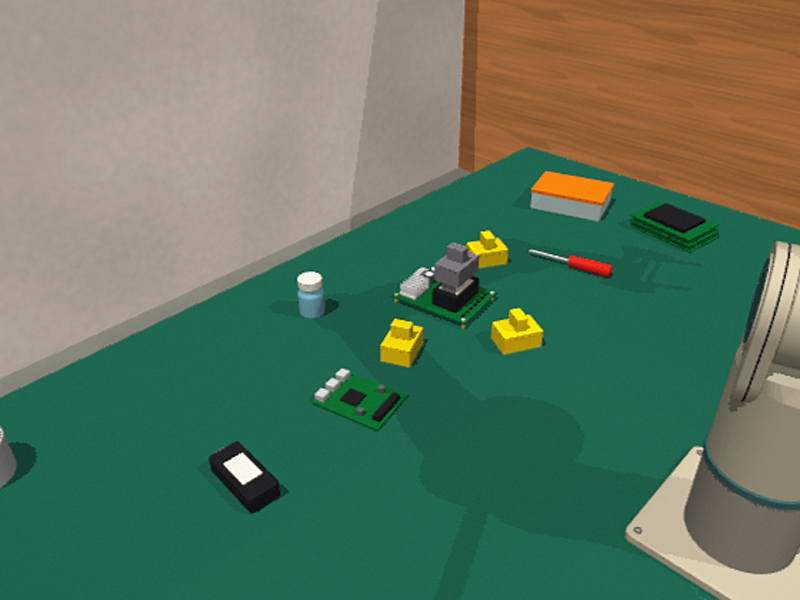

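The top view shows the board at about (465,305), with the grey cover on it at (468,308). Yellow look-alikes sit at (388,322), (541,293) and (456,382). The side view shows the cover at (456,265). I'll zoom in next to measure.

```bash
python3 - <<'E'
import cv2,numpy as np
from workcell import robot
t=robot.capture("top")[:,:,::-1];s=robot.capture("side")[:,:,::-1]
cv2.imwrite("pics/t.png",t);cv2.imwrite("pics/s.png",s)
a=cv2.resize(t[180:250,295:355],None,fx=8,fy=8,interpolation=cv2.INTER_CUBIC)[:560,:]
b=cv2.resize(s[160:235,270:355],None,fx=8,fy=8,interpolation=cv2.INTER_CUBIC)
cv2.imwrite("pics/tc.png",a);cv2.imwrite("pics/sc.png",b)
E
```

```text
(no output)
```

View pics/tc.png

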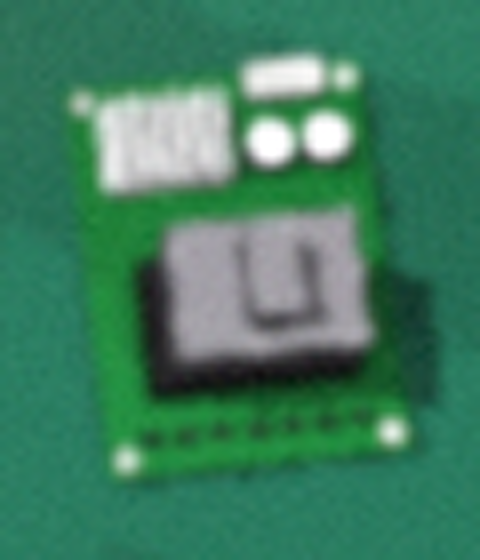

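View pics/sc.png

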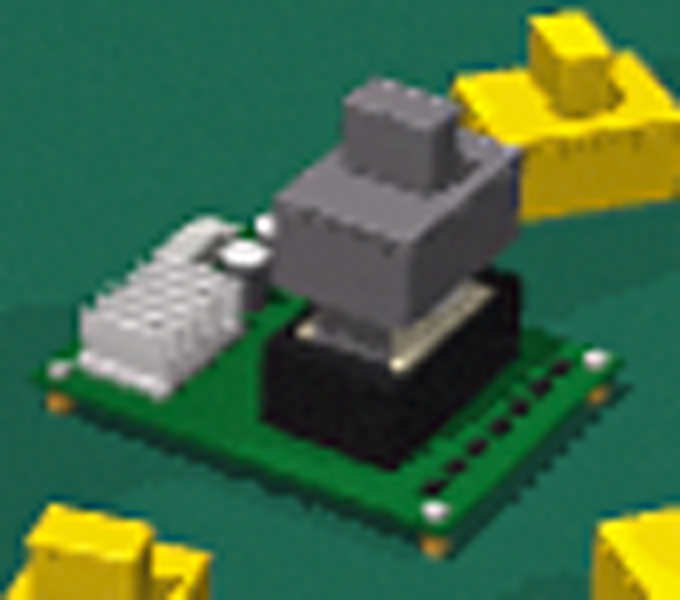

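The top crop shows four board screws at (82,103), (344,77), (127,460) and (392,432), with the cover's top corners around them. The side crop shows the cover's top corners at (275,195), (408,240) and (520,152), and the grip block top at (345,98), (430,125), (458,105) and (378,78). I'll fit both poses by least squares.

```bash
cat > h.py <<'E'
import numpy as np
from workcell import robot
from scipy.optimize import least_squares
def un(p,n):
    o={'top':(295,180),'side':(270,160)}[n]
    return (np.array(p)+.5)/8-.5+o
def proj(X,n):
    m=robot.camera_model(n);c=m['R']@X+m['t'];q=m['K']@c;return q[:2]/q[2]
def W(p,l):
    c,s=np.cos(p[2]),np.sin(p[2]);return np.array([p[0]+c*l[0]-s*l[1],p[1]+s*l[0]+c*l[1],l[2]])
def down(yaw_close):
    # tool z down, tool y (closing line) along yaw_close; branch given by caller
    from scipy.spatial.transform import Rotation as Ro
    y=np.array([np.cos(yaw_close),np.sin(yaw_close),0]);z=np.array([0,0,-1.])
    q=Ro.from_matrix(np.c_[np.cross(y,z),y,z]).as_quat();return q[[3,0,1,2]]
E
python3 - <<'E'
from h import *
z=.0155
def bl(a,b):return [('top',(82,103),(a,b)),('top',(344,77),(a,-b)),('top',(127,460),(-a,b)),('top',(392,432),(-a,-b)),
 ('side',(60,368),(a,b)),('side',(435,509),(-a,b)),('side',(596,356),(-a,-b))]
def f(p):
    return np.concatenate([proj(W(p,(*l,z)),n)-un(px,n) for n,px,l in bl(p[3],p[4])])
r=least_squares(f,[.5,-.15,0,.074,.054]);b=r.x;print('board',b,np.round(r.fun,1))
print('socket',W(b,(-.025,0,.018)))
x,y,t=.0255,.0355,.098;g,h,u=.017,.010,.124;q=.064
C=[('side',(275,195),(x,y,t)),('side',(408,240),(-x,y,t)),('side',(520,152),(-x,-y,t)),
('side',(408,322),(-x,y,q)),('side',(278,280),(x,y,q)),('side',(520,237),(-x,-y,q)),
('side',(345,95),(g,h,u)),('side',(430,123),(-g,h,u)),('side',(458,103),(-g,-h,u)),('side',(378,76),(g,-h,u)),
('top',(163,226),(x,y,t)),('top',(355,206),(x,-y,t)),('top',(373,334),(-x,-y,t)),('top',(180,352),(-x,y,t))]
def f(p):return np.concatenate([proj(W(p,l),n)-un(px,n) for n,px,l in C])
r=least_squares(f,[.5,-.15,0],loss='soft_l1');c=r.x;print('cover',c,np.round(f(c).reshape(-1,2),1).tolist())
# scene objects on bench via top view (800px coords)
def gnd(u,v,z=.0):
    m=robot.camera_model('top');d=m['R'].T@np.linalg.solve(m['K'],[u*.7,v*.7,1]);o=-m['R'].T@m['t'];return (o+d*(z-o[2])/d[2])[:2].round(3)
for n,p in dict(y1=(388,322),y2=(541,293),y3=(456,382),spare=(326,335),bottle=(380,233),sd0=(574,320),sd1=(592,393),free=(530,365)).items():print(n,gnd(*p))
for yc in (c[2]+np.pi/2,c[2]-np.pi/2):
  for Z in (.09,.25): print(robot.ik([c[0],c[1],Z],down(yc)))
E
```

```text
board [ 0.61237397 -0.14917559  0.15534379  0.07288849  0.05307176] [ 0.   0.2 -0.1  0.  -0.1 -0.   0.1 -0.1 -0.1 -0.2  0.  -0.1  0.   0.1]
socket [ 0.58767501 -0.15304358  0.018     ]
cover [ 0.58897917 -0.1537145   0.14653162] [[-0.3, -0.4], [0.2, -0.0], [0.5, -0.9], [-0.3, 1.2], [-0.9, 0.3], [-0.2, -0.3], [-0.6, 0.1], [0.3, 0.4], [0.9, -0.4], [-0.6, -0.7], [0.5, -0.2], [-0.2, 0.1], [-0.3, 0.6], [0.3, 0.6]]
y1 [0.566 0.016]
y2 [ 0.65  -0.327]
y3 [ 0.439 -0.14 ]
spare [0.53  0.153]
bottle [0.774 0.045]
sd0 [ 0.591 -0.401]
sd1 [ 0.43 -0.44]
free [ 0.485 -0.303]
[ 0.62456636  0.80747001 -0.70206827  1.72739688  0.66355817  0.85960686
  1.34089421]
[ 0.67860858  0.62780773 -0.79613979  1.56808215  0.47791416  1.14982048
  1.49642359]
[ 0.19163251  0.71051729  0.02835953  1.74090903 -0.02903857  0.69057222
 -1.18874467]
[ 0.2472013   0.52352083 -0.0604789   1.58142019  0.03509242  1.03771319
 -1.24729707]
```

```bash
python3 - <<'E'
from h import *
c=[.58898,-.15371,.1465];q=down(c[2]-np.pi/2)
def st(k):
    s=robot.state();print(k,round(s['time'],2),s['tool_pos'].round(4),round(s['gripper_width'],3),round(float(s['gripper_force']),1),s['wrist_force'].round(1))
robot.move_pose([c[0],c[1],.2],q);st('above')
robot.servo_line([c[0],c[1],.102],feed=.08);st('down')
robot.set_gripper(0.);st('grip')
robot.servo_line([c[0],c[1],.20],feed=.08);st('lift')
import cv2
im=robot.capture('side')[:,:,::-1];cv2.imwrite('pics/s1.png',cv2.resize(im[100:250,220:420],None,fx=4,fy=4,interpolation=cv2.INTER_CUBIC))
E
```

```text
above 2.52 [ 0.5886 -0.1553  0.2   ] 1.005 0.0 [ 0.8  0.3 -0.4]
down 3.9 [ 0.5894 -0.1538  0.1026] 1.0 0.0 [ 0.2 -0.2  1.1]
grip 5.03 [ 0.589  -0.1537  0.1019] 0.211 30.0 [ 0.7 -0.9 -0.2]
lift 6.4 [ 0.5885 -0.1536  0.1993] 0.215 30.0 [ 0.3  0.9 -0.8]
```

View pics/s1.png

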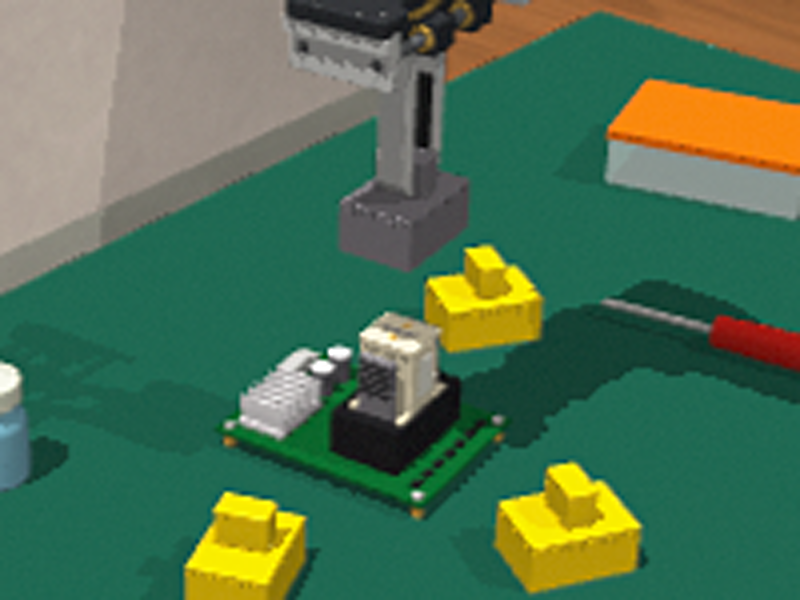

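The cover is held level at (405,220), and the carrier at (400,370) stayed in its socket. Next I'll place the cover.

```bash
python3 - <<'E'
from h import *
import cv2
def st(k):
    s=robot.state();print(k,round(s['time'],2),s['tool_pos'].round(4),round(s['gripper_width'],3),round(float(s['gripper_force']),1),s['wrist_force'].round(1));return s
p=[.48,-.295]
robot.servo_line([*p,.20],feed=.12)
robot.servo_line([*p,.045],feed=.08);f0=st('near')['wrist_force'][2]
for z in np.arange(.042,.0355,-.001):
    robot.servo_line([*p,z],feed=.02);robot.hold(.1)
    s=st('z%.3f'%z)
    if s['wrist_force'][2]-f0>3: break
robot.set_gripper(.55);st('open')
robot.servo_line([*p,.2],feed=.12);st('up')
im=robot.capture('side')[:,:,::-1];cv2.imwrite('pics/s2.png',cv2.resize(im[100:250,220:420],None,fx=4,fy=4,interpolation=cv2.INTER_CUBIC))
E
```

```text
near 10.17 [ 0.4803 -0.2952  0.0454] 0.211 30.0 [ 0.7  0.5 -0.7]
z0.042 10.57 [ 0.48  -0.295  0.042] 0.21 30.0 [-1.3  0.7 -0.9]
z0.041 10.92 [ 0.48  -0.295  0.041] 0.213 30.0 [ 0.1  0.3 -0.8]
z0.040 11.27 [ 0.48  -0.295  0.04 ] 0.21 30.0 [-0.4 -0.  -1.2]
z0.039 11.62 [ 0.48  -0.295  0.039] 0.211 30.0 [-0.2 -1.  -0.2]
z0.038 11.97 [ 0.48  -0.295  0.038] 0.215 30.0 [ 0.  -0.4 -0.8]
z0.037 12.32 [ 0.48   -0.2951  0.0379] 0.207 30.0 [-1.5 -0.3  7.4]
open 12.99 [ 0.48   -0.295   0.0369] 0.553 0.0 [-0.5  0.2 -0.1]
up 14.5 [ 0.4795 -0.2947  0.1993] 0.549 0.0 [0.1 1.2 0.9]
```

View pics/s2.png

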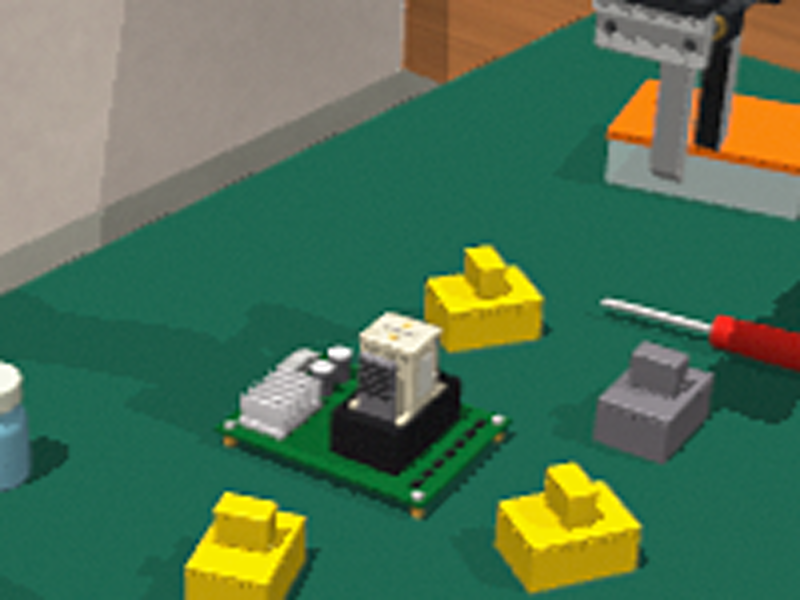

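The cover stands upright on the bench at (655,405), clear of the board. Next I'll pinch the catches on the carrier at (400,365).

```bash
python3 - <<'E'
from h import *
import cv2
def st(k):
    s=robot.state();print(k,round(s['time'],2),s['tool_pos'].round(4),round(s['gripper_width'],3),round(float(s['gripper_force']),1),s['wrist_force'].round(1),s['moment'].round(2));return s
p=[.5878,-.1531];q=down(.1553-np.pi/2)
robot.set_gripper(1.)
robot.move_pose([*p,.2],q);robot.hold(.2)
robot.servo_line([*p,.053],feed=.08);st('down')
robot.set_gripper(0.);robot.hold(.4);s=st('pinch')
if .42<s['gripper_width']<.53:
    robot.servo_line([*p,.063],feed=.03);st('l1')
    robot.servo_line([*p,.155],feed=.06);robot.hold(.5);st('l2')
im=robot.capture('side')[:,:,::-1];cv2.imwrite('pics/s3.png',cv2.resize(im[100:250,220:420],None,fx=4,fy=4,interpolation=cv2.INTER_CUBIC))
E
```

```text
down 18.28 [ 0.5881 -0.1532  0.0534] 0.999 0.0 [ 0.1 -0.4 -0.2] [-0.01  0.04 -0.03]
pinch 19.52 [ 0.5878 -0.1532  0.0531] 0.454 30.0 [-1.1 -0.3  2.1] [-0.08  0.07 -0.05]
l1 20.01 [ 0.5878 -0.153   0.0631] 0.457 30.0 [ 0.5  0.9 -1.4] [-0.01  0.    0.02]
l2 22.19 [ 0.5878 -0.1531  0.155 ] 0.453 30.0 [ 0.3 -0.1 -0.8] [ 0.03 -0.05 -0.01]
```

View pics/s3.png

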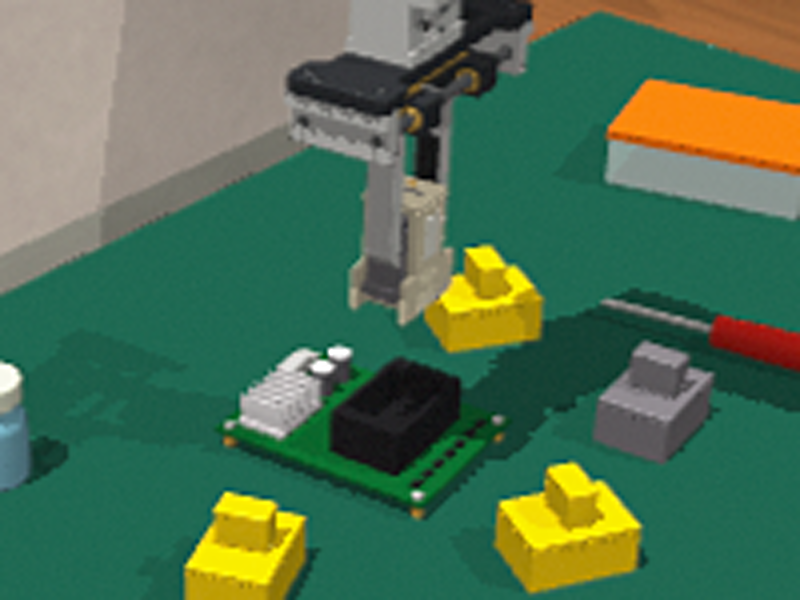

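The socket at (395,415) is empty. The carrier is held upright at (405,255), and the cover is undisturbed at (655,405).

```bash
python3 -c "
from workcell import robot
robot.hold(.3);print(robot.job_done())"
```

```text
the job is handed in; nothing more can be done
None
```

I handed the job in at about 22.5 s: the cover stands upright on the bench beside the board, and the carrier is unlatched and held still about 10 cm above its seat with both catches pinched; no verdict came back.

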